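# Set the gauge tweezers over the relief picture

## Task

Pick up the sprung tweezers by their two blue finger rests and bring the tips over the white spot with the red centre on the blue picture, about 5 cm above it and without touching the picture. There, squeeze until the yellow pointer lines up with the middle of the red rider on the white gauge bar, keep that gap steady for two seconds, and finish while still holding the tweezers like that in the air. Leave the jar, paint tube, cup and brush where they are.

Things in the scene. Friction and masses are not known exactly. Their poses are not given: they have to be found in the camera images.
- tweezers: Steel sprung tweezers, 205 mm long, about 80 g, lying flat, arms side by side. Origin: underside, midway between the blue finger rests. x: heel to tips, y: to the left arm, z up. Tips at x = 84 mm. The left arm (+y) is part of this body; the right arm swings on a sprung hinge at x = -95 mm. They balance when gripped at the rests; the arms turn a little in the fingers as they close.
- grip (a point): midway between the two blue finger rests, which are on the outsides of the arms, 26 mm long (along x) and 20 mm high; 11 mm above the tweezers' underside. Across the outsides of the rests: 33 mm open, about 18 to 28 mm at the gaps that the rider can mark. Axes as the tweezers
- tweezers_arm (a joint): how far the right arm is squeezed towards the left, rad: 0 open (rest), 0.21 nearly shut. Spring 5 N m/rad with a small preload: about 3 N across the rests at 0.03, 9 N at 0.14. It springs open when released. 0.01 rad is 0.95 mm at the rests, 1.5 mm at the pointer, 1.8 mm at the tips.
- tip_left (a point): tip of the left arm (inner face), 8 mm above the underside
- tip_right (a point): tip of the right arm (inner face). Tip gap open: 37 mm
- pointer (a point): top of the upright black pointer with a yellow head on the right arm, 151 mm from the hinge, just on the tip side of the white gauge bar, 27 mm above the tweezers' underside. Moves along the tweezers' +y when squeezed; starts at about y = -17 mm
- rider_mark (a point): top centre of the red rider, 6 mm wide, on the white gauge bar that crosses above the arms at x = 45 mm (52 mm long, top 20 mm above the underside). Axes as the tweezers. Preset between y = -9 and +7 mm (tip gap about 28 to 9 mm); it stays put. Gap set: pointer and rider_mark at the same y in the tweezers' frame
- spot: white painted spot, 32 mm across, with a red dot, flat on the picture (6 mm above the bench). Origin at its centre.
- panel: blue picture, a fixed board 260 x 220 x 6 mm, with glued coils and rods up to 16 mm above the bench round its edges and a bare middle. Origin: centre of its underside.
- glue_jar: closed amber jar with a white cap, 56 mm across, 75 mm tall, loose; origin at the centre of its underside; leave it alone
- paint_tube: blue paint tube, 103 x 30 x 22 mm, lying loose; origin at the centre of its underside; leave it alone
- rinse_cup: white cup, 72 mm across, 80 mm tall, loose; origin at the centre of its underside; leave it alone
- brush: wooden brush 160 mm long, lying loose; origin at mid-length; leave it alone
Not all that is in view belongs to the job. Leave any orange look-alike of the tweezers alone.

How it is judged (in metres and radians):
On the way, in this order (a step that is already met when the one before it is completed fails the run):
1. the tweezers are lifted clear of the bench, in the fingers (height (world z) of tip_left above 0.026 m and height (world z) of tweezers above 0.02 m and contact force between the fingers and tweezers above 0.3 N), for 0.2 s.
2. with the tips over the spot and 2 to 9 cm above the picture, the pointer stands at the rider (within 3 mm) for a second and a half (y of pointer in the frame of rider_mark between -0.003 and 0.003 m and horizontal distance between each of tip_left, tip_right and spot below 0.035 m and height (world z) of tip_left between 0.026 and 0.096 m and height (world z) of tip_right between 0.026 and 0.096 m and contact force between the fingers and tweezers above 0.5 N), for 1.5 s.
At the end, for the whole second after the job is handed in: The tweezers are held still in the fingers, both tips within 35 mm (from above) of the spot's centre and 2 to 9 cm above the picture, the pointer within 3 mm of the rider's centre along the bar; jar, tube, cup and brush within 3 cm of where they were (all of step 2 and linear speed of tweezers below 0.02 m/s and velocity of joint tweezers_arm between -0.05 and 0.05 rad/s and contact force between tweezers and panel below 0.05 N and distance of each of glue_jar, paint_tube, rinse_cup, brush from where it was at the start of the episode below 0.03 m); the arm keeps its last pose, push and grip.
It fails at once if the jar, tube, cup or brush is shifted by more than 3 cm (distance of any of glue_jar, paint_tube, rinse_cup, brush from where it was at the start of the episode above 0.03 m).
It fails at once if the tweezers or the robot touch the picture (contact force between any of tweezers, the arm, the fingers and panel above 1 N).
It also fails if it takes over 45 s, if anything falls off the work surface, if the arm or the gripper's body presses on something with over 40 N, if the wrist force passes 120 N, or if a joint passes its speed limit or range.

## Robot

A 6-joint arm with a two-finger parallel gripper is mounted at the origin on the work surface. World frame = base frame: x ahead of the robot, y to its left, z up, the work surface at z = 0. Lengths are in m, angles in degrees, forces in N, time in s.
With the tool pointing down it reaches from about 0.275 to 0.85 m from the base axis. Payload 19 kg.
Tool frame: the origin (TCP) lies at the very end of the fingers, on their centre line; the grasp point (between the pads) lies 19 mm behind it; z points along the fingers, y is the line along which they close (so a half turn about z gives the same grasp; the last joint's range is limited). The gripper opens to 85 mm and grips with 20 to 120 N. Pads are 22 mm wide; open, the fingers measure 114 mm over their backs; the gripper's body (76 mm by 85 mm) begins 54 mm behind the grasp point. The pads swing forward as they close: fully open they stand 13 mm farther back than shut.
Start: joints at [66.406, 8.623, 82.357, -0, 89.026, -7.678], TCP at [0.158, 0.553, 0.231] pointing down, gripper open.
Joint ranges: [-160.23, 160.23], [-39.13, 120.54], [6.94, 153.29], [-79.49, 259.48], [9.18, 160.14], [-161.06, 161.06]. Speed limits (degrees/s): [108.29, 108.29, 127.2, 172.46, 172.46, 172.46].

## Interface

Orientations are given as [roll, pitch, yaw] about the fixed x, y, z axes, in that order (R = Rz(yaw) Ry(pitch) Rx(roll)).
In Python, from plant import env, eyes gives the robot as it stands.
- The arm moves only by the tool drive_tool, never from a script. Its argument "moves" is a list of rows, each a list of 7 numbers: the shift along the tool's x, y, z scaled (see below), then the turn, a rotation vector about the tool's x, y, z scaled (see below), then the opening, from -1 (shut) to 1 (fully open). In form: [[dx, dy, dz, ax, ay, az, gripper], ...]. A call has 1 to 20 rows; each row shifts and turns the commanded pose from where the row before left it, along the tool's axes as they then stand; what a row does not reach is not made up. The controller multiplies each number of a shift by 2 cm and each number of a turn by 360 degrees. A row lasts 1/8 s, in which the tool goes at most 62.5 mm and 10.7 degrees, less where a joint would pass 70% of its speed; a pose out of reach is approached as far as the arm can. A call with a number of a shift or a turn outside -1 to 1 is refused whole. A call with a gripper value outside its range is refused whole. The fingers move at their own pace and stop on an object; "newtons" is the grip in N (left out, the last holds). Time passes only in rows, so rows that do not move let the fingers close. It gives the time, the measured TCP pose, the force, the opening and the grip force at its end, in the units of the state.
- env.state(): the state, without advancing time (a new reading comes with each control period).
- eyes.read_camera(name): name is "side" or "top" or "wrist"; returns (picture, depth): 400x640x3 uint8, blue, green, red; 400x640 float32, m along the optical axis (not along the pixel's ray), 0 where there is no reading.
- eyes.calibration(name): a dict with "fx", "fy", "cx", "cy" (pixels), "k1" (the pictures are not rectified: a ray, as slopes to the right and down, at radius r is drawn at 1 + k1 r^2 times it, then the intrinsics apply), "position" and "orientation" of the camera in the world; the wrist camera has in their place "mount" (4x4, takes a point from camera to tool coordinates, whose origin is the TCP and whose axes are the flange's). Camera axes: x right, y down, z forward; pixel columns grow to the right and rows downward; lengths in m; the calibration is good to about 2 mm. A picture is of the moment at which its call begins: read the wrist's pose just before it. calibration takes no time and is no camera call.
- env.hand_in(): hands the job in; it is judged then, once.
The state is a dict: "time": time; "q": joint angles; "dq": joint speeds; "effort": joint torques, N m; "position": TCP position; "tool_rot": TCP orientation; "contact_force": force on the tool from outside, world axes, zero at the start; "torque": the same for the moment, N m; "width": finger opening in m; "gripper_force": force on a finger pad.
Only numpy, scipy, OpenCV 4.12 (cv2) and the standard library are available. Lean on these libraries where they do the work, as an engineer would, in place of code of your own. Each camera call takes 0.05 s, during which the arm holds its last target. There are 200 camera calls.

## Working session

There is one attempt and no reset: what is moved stays moved. The work goes in short steps, Python scripts to look and compute and a tool call to move; the robot and the scene stay as the last step left them, time stands still between calls to the robot, and variables do not carry over. Pictures are saved under pics/ and viewed, at most 10 in all, crops included, and the job is handed in when it is done.

Besides the shell and the picture viewer there is one more tool, called after "Emit:" by a JSON object that holds its "method" and its "body", one argument or row to a line. drive_tool: Moves the arm, as the interface text tells. Its arguments: {"type":"object","properties":{"moves":{"type":"array"},"newtons":{"type":"number"}},"required":["moves"]}

```bash
mkdir -p pics; ls; cat > h.py <<'E'
import numpy as np, cv2
from plant import env, eyes
from scipy.spatial.transform import Rotation as R
def cam(name):
    c=eyes.calibration(name)
    if name=="wrist":
        s=env.state(); T=np.eye(4); T[:3,:3]=rot(s['tool_rot']); T[:3,3]=s['position']
        return c, T@np.array(c['mount'])
    T=np.eye(4); T[:3,:3]=rot(c['orientation']); T[:3,3]=c['position']
    return c,T
def rot(o):
    o=np.array(o,float)
    if o.shape==(3,3): return o
    if o.size==4: return R.from_quat(o).as_matrix()
    return R.from_euler('xyz',o,degrees=True).as_matrix()
def K(c): return np.array([[c['fx'],0,c['cx']],[0,c['fy'],c['cy']],[0,0,1.]])
def slopes(c,uv):
    return cv2.undistortPoints(np.array(uv,float).reshape(-1,1,2),K(c),np.array([c['k1'],0,0,0,0.])).reshape(-1,2)
def at_z(c,T,uv,z):
    s=slopes(c,uv); d=np.c_[s,np.ones(len(s))]@T[:3,:3].T; o=T[:3,3]
    return o+d*((z-o[2])/d[:,2])[:,None]
def at_depth(c,T,uv,dep):
    s=slopes(c,uv); out=[]
    for (u,v),p in zip(uv,s):
        w=dep[int(v)-1:int(v)+2,int(u)-1:int(u)+2]; w=w[w>0]; D=np.median(w) if w.size else np.nan
        out.append(T[:3,:3]@(np.r_[p,1]*D)+T[:3,3])
    return np.array(out)
def proj(c,T,P):
    p=(np.atleast_2d(P)-T[:3,3])@T[:3,:3]; s=p[:,:2]/p[:,2:]; s=s*(1+c['k1']*(s**2).sum(1))[:,None]
    return s*[c['fx'],c['fy']]+[c['cx'],c['cy']]
E
python3 - <<'E'
from h import *
print(env.state())
for n in ("top","side","wrist"):
    c,T=cam(n); im,d=eyes.read_camera(n); np.savez(f"{n}0.npz",im=im,d=d,T=T); cv2.imwrite(f"pics/{n}0.png",im); print(n,c)
E
```

```text
pics
{'time': 0.0, 'q': array([ 6.64061951e+01,  8.65009234e+00,  8.23938894e+01,  1.75041923e-04,
        8.90253020e+01, -7.67856182e+00]), 'dq': array([-0.01354362, -0.0837378 , -0.01227644,  0.06660555, -0.04971464,
        0.00200098]), 'effort': array([ 1.22546022e-03, -7.13033795e+01, -5.70893097e+01, -3.15653892e-05,
        8.71226366e-03,  4.87912473e-05]), 'position': array([0.15760001, 0.55272107, 0.23067631]), 'tool_rot': array([-1.79931361e+02, -9.43080795e-03,  1.64084748e+02]), 'contact_force': array([-0.28392548, -0.55133404,  1.3298812 ]), 'torque': array([-0.02980675,  0.01439188,  0.02675967]), 'gripper_force': 0.0, 'width': 0.08526649306761948}
top {'fx': 371.7582041043024, 'fy': 371.7582041043024, 'cx': 319.97196890538856, 'cy': 202.75704943949927, 'k1': 0.025410919600755612, 'position': array([ 0.53640531, -0.00327143,  0.99420006]), 'orientation': array([-175.1618941 ,   -0.67814823,  -91.63972322])}
side {'fx': 412.25099327156033, 'fy': 412.25099327156033, 'cx': 327.3634576495689, 'cy': 198.10936718466763, 'k1': -0.006795736890161664, 'position': array([ 0.37310208, -0.91577416,  1.06994367]), 'orientation': array([-137.87005961,    0.88464866,  -15.06495904])}
wrist {'fx': 303.2881897070935, 'fy': 303.2881897070935, 'cx': 319.471599997797, 'cy': 198.87852029246997, 'k1': -0.049082589583465466, 'mount': array([[-1.87884246e-03, -9.61261878e-01, -2.75630318e-01,
         7.05662505e-02],
       [ 9.99997957e-01, -1.60054003e-03, -1.23462652e-03,
        -5.30600173e-04],
       [ 7.45642044e-04, -2.75632075e-01,  9.61262921e-01,
        -1.43103687e-01],
       [ 0.00000000e+00,  0.00000000e+00,  0.00000000e+00,
         1.00000000e+00]])}
```

View pics/top0.png

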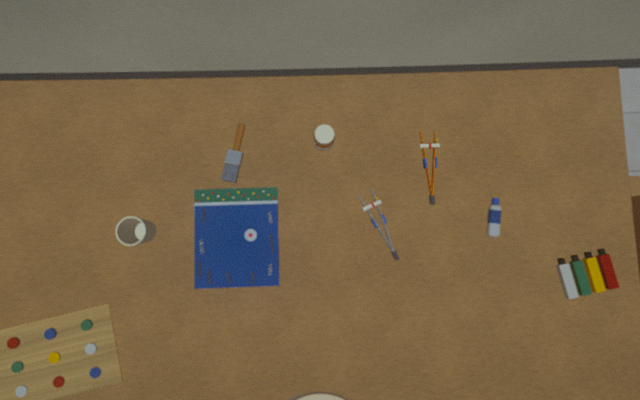

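View pics/side0.png

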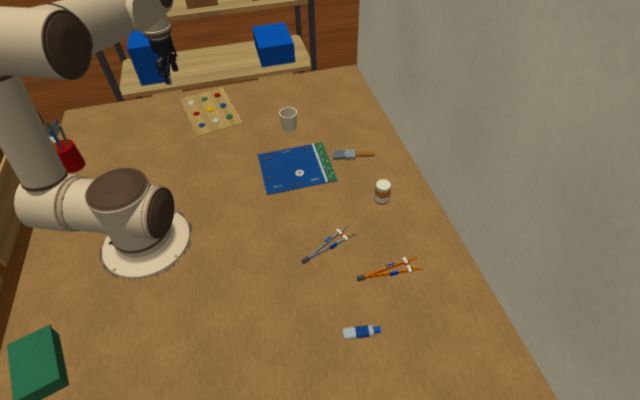

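Top view: the steel tweezers have tips near (362,200)/(374,193), heel at (396,256) and finger rests near (375,222)/(384,218). The orange look-alike at (430,165) is to be left alone. The spot is at (250,235). In the side view the steel tweezers run from (305,261) to (350,233), and the orange ones are at (390,270). I choose the grey steel ones and will check that in a close crop.

```bash
python3 - <<'E'
from h import *
a=np.load("top0.npz"); c,_=cam("top"); T=a['T']; im=a['im']
g=cv2.resize(im[180:270,340:420],None,fx=6,fy=6,interpolation=cv2.INTER_CUBIC)
b=np.load("side0.npz")['im']
g2=cv2.resize(b[220:270,295:365],None,fx=6,fy=6,interpolation=cv2.INTER_CUBIC)
out=np.zeros((540,480+320,3),np.uint8); out[:540,:480]=g; s=cv2.resize(g2,(320,229)); out[:229,480:]=s
cv2.imwrite("pics/crop.png",out)
uv=[(396,256),(362,200),(374,193),(375,222),(384,218),(250.5,235)]
print(at_z(c,T,uv,0.011).round(4)); print(at_depth(c,T,uv,a['d']).round(4))
# spot centroid in both views
for n,roi,z in(("top",(215,255,235,268),.006),("side",(165,180,288,310),.006)):
    f=np.load(n+"0.npz"); i=f['im'];c,_=cam(n); y0,y1,x0,x1=roi
    m=(i[y0:y1,x0:x1,2]>110); v,u=np.nonzero(m); p=(u.mean()+x0,v.mean()+y0); print(n,p,len(u),at_z(c,f['T'],[p],z).round(4))
E
```

```text
[[ 0.4736 -0.2128  0.011 ]
 [ 0.6235 -0.1292  0.011 ]
 [ 0.6414 -0.1619  0.011 ]
 [ 0.5642 -0.1614  0.011 ]
 [ 0.5741 -0.1857  0.011 ]
 [ 0.5394  0.1676  0.011 ]]
[[ 0.4739 -0.2117  0.0159]
 [ 0.6242 -0.1302  0.003 ]
 [ 0.6418 -0.1625  0.0071]
 [ 0.5639 -0.1599  0.0201]
 [ 0.5738 -0.1841  0.0195]
 [ 0.5394  0.1681  0.0077]]
top (np.float64(250.3304347826087), np.float64(234.5391304347826)) 115 [[0.5406 0.1689 0.006 ]]
side (np.float64(299.25581395348837), np.float64(172.41860465116278)) 43 [[0.5408 0.1698 0.006 ]]
```

View pics/crop.png

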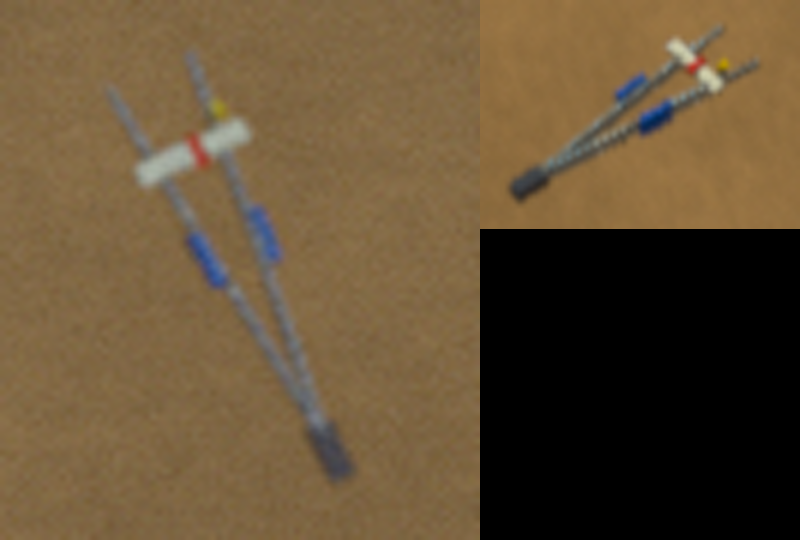

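The crop shows silver steel arms, blue rests at crop (208,260)/(264,234), and the yellow pointer on the right arm at (219,110), starting right of the red rider at (198,151). These are the right tweezers. I'll move above them at the current height.

Emit:
{"method": "drive_tool", "body": {
  "moves": [
    [-1,-1,0,0,0,0,1],
    [-1,-1,0,0,0,0,1],
    [-1,-1,0,0,0,0,1],
    [-1,-1,0,0,0,0,1],
    [-1,-1,0,0,0,0,1],
    [-1,-1,0,0,0,0,1],
    [-1,-1,0,0,0,0,1],
    [-1,-1,0,0,0,0,1],
    [-1,-1,0,0,0,0,1],
    [-1,-1,0,0,0,0,1],
    [-1,-1,0,0,0,0,1],
    [-1,-1,0,0,0,0,1],
    [-1,-1,0,0,0,0,1],
    [-1,-1,0,0,0,0,1],
    [-1,-1,0,0,0,0,1],
    [-1,-1,0,0,0,0,1],
    [-1,-1,0,0,0,0,1],
    [-1,-1,0,0,0,0,1],
    [-1,-1,0,0,0,0,1],
    [-1,-1,0,0,0,0,1]
  ]
}}

```text
time: 2.65
position: [0.4329, 0.0577, 0.2312]
tool_rot: [-180.0, -0.0, 164.1]
contact_force: [-0.4, 0.4, -0.9]
width: 0.0855
gripper_force: 0.0
```

Emit:
{"method": "drive_tool", "body": {
  "moves": [
    [-1,-1,0,0,0,0,1],
    [-1,-1,0,0,0,0,1],
    [-1,-1,0,0,0,0,1],
    [-1,-1,0,0,0,0,1],
    [-1,-1,0,0,0,0,1],
    [-1,-1,0,0,0,0,1],
    [-1,-1,0,0,0,0,1],
    [-1,-1,0,0,0,0,1],
    [-1,-1,0,0,0,0,1],
    [-0.7,-0.2,0,0,0,0,1],
    [0,0,0,0,0,0.029,1],
    [0,0,0,0,0,0.029,1],
    [0,0,0,0,0,0.029,1],
    [0,0,0,0,0,0.029,1],
    [0,0,0,0,0,0.029,1],
    [0,0,0,0,0,0.029,1],
    [0,0,0,0,0,0.029,1],
    [0,0,0,0,0,0.029,1],
    [0,0,0,0,0,0.029,1],
    [0,0,0,0,0,0.029,1]
  ]
}}

```text
time: 5.15
position: [0.5689, -0.1709, 0.2312]
tool_rot: [-180.0, -0.0, 59.4]
contact_force: [-0.1, 1.0, -0.0]
width: 0.0852
gripper_force: 0.0
```

Emit:
{"method": "drive_tool", "body": {
  "moves": [
    [0,0,0,0,0,0.029,1],
    [0,0,0,0,0,0.029,1],
    [0,0,0,0,0,0.029,1],
    [0,0,0,0,0,0.015,1],
    [0,0,0,0,0,0,1]
  ]
}}

```text
time: 5.78
position: [0.5689, -0.171, 0.2312]
tool_rot: [-180.0, 0.0, 23.0]
contact_force: [-0.1, -0.4, -0.2]
width: 0.0857
gripper_force: 0.0
```

```bash
python3 - <<'E'
from h import *
s=env.state(); print(s['time'],s['position'],s['tool_rot'],s['q'],np.abs(s['dq']).max(),s['contact_force'])
c,T=cam("wrist"); im,d=eyes.read_camera("wrist"); np.savez("wrist1.npz",im=im,d=d,T=T)
g=cv2.resize(im,None,fx=1.25,fy=1.25); cv2.imwrite("pics/wrist1.png",g)
print(proj(c,T,[[.569,-.172,.011]]))
E
```

```text
5.775 [ 0.56887586 -0.17104099  0.23124467] [-1.79987878e+02  9.24377085e-03  2.30211991e+01] [-2.41633102e+01  1.09080753e+01  7.97029204e+01  1.45809982e-03
  8.94041789e+01  4.28154764e+01] 3.5275152720003713 [-0.14638139 -0.4031715  -0.24230989]
[[320.21275847 171.11548631]]
```

View pics/wrist1.png

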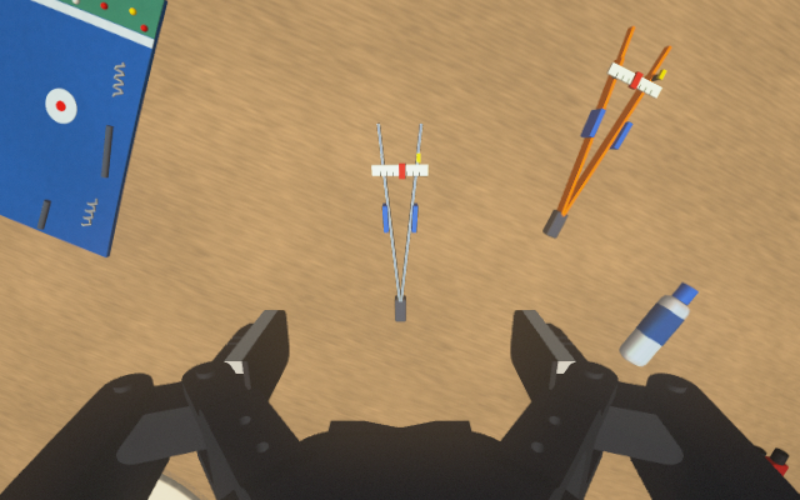

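The wrist view shows the steel tweezers straight ahead: rests at (386,218)/(415,218), rider at (402,170), pointer at (418,158) and heel at (400,308), all in the 1.25x picture. Next I'll segment the rests, rider, pointer and spot, and triangulate against the top view.

```bash
cat >> h.py <<'E'
def blobs(im,mask,roi,mina=4):
    y0,y1,x0,x1=roi; m=np.zeros(mask.shape,np.uint8); m[y0:y1,x0:x1]=mask[y0:y1,x0:x1]
    n,_,st,ce=cv2.connectedComponentsWithStats(m); 
    return [(ce[i].round(2),int(st[i,4])) for i in range(1,n) if st[i,4]>=mina]
def masks(im):
    b,g,r=[im[...,i].astype(int) for i in range(3)]; h=cv2.cvtColor(im,cv2.COLOR_BGR2HSV)
    return dict(blue=((b>r+35)).astype(np.uint8),red=((r>2*g)&(r>100)&(b<g+40)).astype(np.uint8),
      yel=((r>130)&(g>110)&(b<60)).astype(np.uint8),white=((b>150)&(g>150)&(r>150)).astype(np.uint8))
def tri(views):
    # views: list of (c,T,uv): least-squares ray intersection
    A=np.zeros((3,3));B=np.zeros(3);L=[]
    for c,T,uv in views:
        d=T[:3,:3]@np.r_[slopes(c,[uv])[0],1]; d/=np.linalg.norm(d); P=np.eye(3)-np.outer(d,d); A+=P;B+=P@T[:3,3];L.append((P,T[:3,3]))
    x=np.linalg.solve(A,B); return x,[np.linalg.norm(P@(x-o)) for P,o in L]
E
python3 - <<'E'
from h import *
B={}
for n,roi in(("wrist",(95,200,290,345)),("top",(190,240,355,395))):
    f=np.load(n+("1" if n=="wrist" else "0")+".npz"); M=masks(f['im']); c=eyes.calibration(n)
    for k in M:
        for p,a in blobs(f['im'],M[k],roi): print(n,k,p,a,at_z(c,f['T'],[p],.011)[0].round(4),at_depth(c,f['T'],[p],f['d'])[0].round(4))
f=np.load("wrist1.npz"); c=eyes.calibration("wrist")
for p,a in blobs(f['im'],masks(f['im'])['white'],(65,105,30,65)): print('spot',p,a,at_z(c,f['T'],[p],.006)[0].round(4))
E
```

```text
wrist blue [308.01 174.74] 88 [ 0.5591 -0.16    0.011 ] [ 0.5611 -0.1596  0.0208]
wrist blue [331.26 174.61] 88 [ 0.5703 -0.1861  0.011 ] [ 0.5719 -0.185   0.0204]
wrist red [321.07 136.45] 58 [ 0.6076 -0.1567  0.011 ] [ 0.6084 -0.1564  0.022 ]
wrist yel [334.38 125.46] 13 [ 0.6253 -0.1661  0.011 ] [ 0.6257 -0.1651  0.0277]
wrist white [307.73 141.92] 377 [ 0.5956 -0.1447  0.011 ] [ 0.5959 -0.1447  0.0144]
wrist white [335.39 110.2 ] 49 [ 0.6416 -0.1603  0.011 ] [ 0.6416 -0.1603  0.0116]
wrist white [331.59 148.92] 287 [ 0.599 -0.174  0.011] [ 0.5993 -0.1738  0.0142]
top blue [383.61 218.44] 18 [ 0.5729 -0.1846  0.011 ] [ 0.5728 -0.1837  0.0155]
top blue [374.19 222.9 ] 21 [ 0.5619 -0.1591  0.011 ] [ 0.5616 -0.1577  0.0198]
top red [372.5 204.5] 4 [ 0.6108 -0.1566  0.011 ] [ 0.61   -0.155   0.0217]
top yel [376.4 197.8] 5 [ 0.6283 -0.1678  0.011 ] [ 0.628  -0.1671  0.0149]
top white [377.   202.23] 13 [ 0.6165 -0.1689  0.011 ] [ 0.6159 -0.1677  0.018 ]
top white [366.9 206.9] 21 [ 0.6048 -0.1415  0.011 ] [ 0.6042 -0.1404  0.0188]
spot [48.49 84.3 ] 487 [0.5402 0.1683 0.006 ]
```

Emit:
{"method": "drive_tool", "body": {
  "moves": [
    [-0.1,0,1,0,0,0,1],
    [0,0,1,0,0,0,1],
    [0,0,1,0,0,0,1],
    [0,0,1,0,0,0,1],
    [0,0,1,0,0,0,1],
    [0,0,1,0,0,0,1],
    [0,0,1,0,0,0,1],
    [0,0,0,0,0,0,1]
  ]
}}

```text
time: 6.82
position: [0.5663, -0.1719, 0.0901]
tool_rot: [-179.9, 0.1, 23.1]
contact_force: [0.1, 0.1, -0.0]
width: 0.0854
gripper_force: 0.0
```

```bash
python3 - <<'E'
from h import *
s=env.state(); print(s['time'],s['position'],s['tool_rot'],np.abs(s['dq']).max())
c,T=cam("wrist"); im,d=eyes.read_camera("wrist"); np.savez("wrist2.npz",im=im,d=d,T=T)
cv2.imwrite("pics/wrist2.png",im)
M=masks(im)
f=np.load("wrist1.npz"); M1=masks(f['im'])
q=proj(c,T,[[.567,-.172,.02]])[0]; print(q)
for k in('blue','red','yel'):
    b2=blobs(im,M[k],(0,400,250,400)); b1=blobs(f['im'],M1[k],(95,200,290,345))
    for p,a in b2: print(k,p,a,at_depth(c,T,[p],d)[0].round(4))
    if len(b1)==len(b2):
        for (p,_),(r,_) in zip(sorted(b2,key=lambda t:t[0][0]),sorted(b1,key=lambda t:t[0][0])): x,e=tri([(c,T,p),(c,f['T'],r)]); print('tri',k,x.round(4),np.round(e,4))
E
```

```text
6.825 [ 0.56627691 -0.17190641  0.09005723] [-1.79893388e+02  1.05937912e-01  2.30812617e+01] 2.0419222550627314
[320.12390865 208.18049044]
blue [301.54 208.99] 216 [ 0.5612 -0.1596  0.0205]
blue [339.15 208.82] 224 [ 0.5722 -0.185   0.0207]
tri blue [ 0.5607 -0.1597  0.0187] [0. 0.]
tri blue [ 0.5717 -0.1852  0.0189] [0.0001 0.0001]
red [323.45 147.51] 160 [ 0.6091 -0.1566  0.0226]
tri red [ 0.6078 -0.157   0.0109] [0.0003 0.0003]
yel [345.05 130.2 ] 55 [ 0.6257 -0.1651  0.027 ]
tri yel [ 0.6257 -0.1653  0.0251] [0. 0.]
```

View pics/wrist2.png

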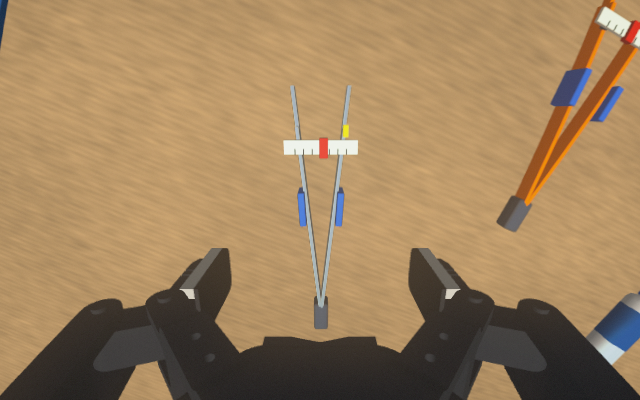

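The close view confirms the choice: blue rests at (301,209)/(339,209), rider at (323,147), pointer at (345,130). The rest tops triangulate to about 0.02 m, matching the given 21 mm. Now descend and close partway.

Emit:
{"method": "drive_tool", "body": {
  "moves": [
    [0,0,1,0,0,0,1],
    [0,0,1,0,0,0,1],
    [0,0,1,0,0,0,1],
    [0,0,0.9,0,0,0,1],
    [0,0,0.3,0,0,0,1],
    [0,0,0,0,0,0,0.2],
    [0,0,0,0,0,0,-0.1],
    [0,0,0,0,0,0,-0.2],
    [0,0,0,0,0,0,-0.2],
    [0,0,0,0,0,0,-0.3],
    [0,0,0,0,0,0,-0.35],
    [0,0,0,0,0,0,-0.4],
    [0,0,0,0,0,0,-0.4],
    [0,0,0,0,0,0,-0.4]
  ],
  "newtons": 25
}}

```text
time: 8.62
position: [0.5673, -0.1726, 0.0079]
tool_rot: [179.9, -0.0, 23.0]
contact_force: [-0.1, 1.0, 7.1]
width: 0.0257
gripper_force: 7.1
```

```bash
python3 - <<'E'
from h import *
s=env.state(); print(s['time'],s['position'],s['tool_rot'],s['width'],s['gripper_force'],s['contact_force'])
c,T=cam("wrist"); im,d=eyes.read_camera("wrist"); np.savez("wrist3.npz",im=im,d=d,T=T)
cv2.imwrite("pics/wrist3.png",im)
E
```

```text
8.625 [ 0.56731769 -0.17257267  0.00792259] [ 1.79949026e+02 -4.11356111e-02  2.29609267e+01] 0.025668232894703512 7.132206559181213 [-0.11320798  1.01317424  7.05136135]
```

View pics/wrist3.png

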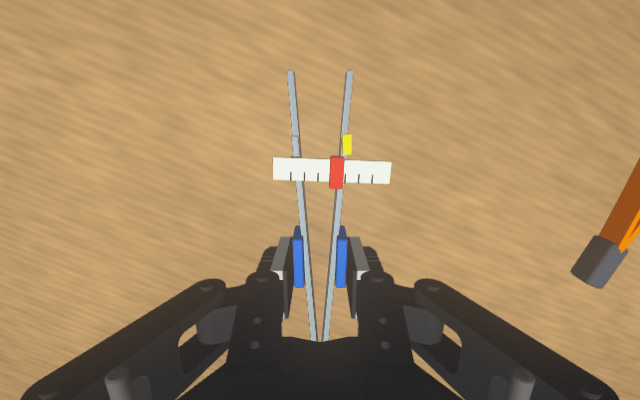

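The tweezers are gripped: pads on both blue rests, 7 N, and the pointer at (347,144) is still right of the rider at (337,172). Lift.

Emit:
{"method": "drive_tool", "body": {
  "moves": [
    [0,0,-0.3,0,0,0,-0.4],
    [0,0,-0.6,0,0,0,-0.4],
    [0,0,-1,0,0,0,-0.4],
    [0,0,-1,0,0,0,-0.4],
    [0,0,-1,0,0,0,-0.4],
    [0,0,-0.6,0,0,0,-0.4],
    [0,0,-0.3,0,0,0,-0.4],
    [0,0,0,0,0,0,-0.4],
    [0,0,0,0,0,0,-0.4]
  ]
}}

```text
time: 9.8
position: [0.5666, -0.1723, 0.1026]
tool_rot: [-180.0, 0.0, 23.0]
contact_force: [-0.2, 0.2, -1.1]
width: 0.0256
gripper_force: 5.1
```

```bash
cat >> h.py <<'E'
def look(tag):
    s=env.state(); print(s['time'],s['position'].round(4),s['tool_rot'].round(2),'w',round(s['width'],4),'F',round(s['gripper_force'],2),s['contact_force'].round(1))
    c,T=cam("wrist"); im,d=eyes.read_camera("wrist"); np.savez(tag+".npz",im=im,d=d,T=T); cv2.imwrite(f"pics/{tag}.png",im)
    M=masks(im); Ti=np.linalg.inv(T0(s))
    for k in('blue','red','yel'):
        for p,a in blobs(im,M[k],(100,300,270,380),15):
            P=at_depth(c,T,[p],d); print(k,p,a,'world',P[0].round(4),'tool',(P@Ti[:3,:3].T+Ti[:3,3])[0].round(4))
    return c,T,im,d,s
def T0(s):
    T=np.eye(4); T[:3,:3]=rot(s['tool_rot']); T[:3,3]=s['position']; return T
E
python3 -c "
from h import *
look('w4')"
```

```text
9.8 [ 0.5666 -0.1723  0.1026] [-1.7996e+02  5.0000e-02  2.2960e+01] w 0.0256 F 5.1 [-0.2  0.2 -1.1]
blue [298.13 258.4 ] 604 world [ 0.5648 -0.162   0.1154] tool [ 0.0023 -0.0101 -0.0128]
blue [340.73 259.02] 601 world [ 0.5723 -0.1808  0.1152] tool [ 0.0019  0.0101 -0.0126]
red [336.33 172.47] 415 world [ 0.6101 -0.1618  0.1174] tool [ 0.0441  0.0073 -0.0148]
yel [346.05 143.91] 169 world [ 0.6231 -0.1601  0.1221] tool [ 0.0568  0.0108 -0.0195]
```

View pics/w4.png

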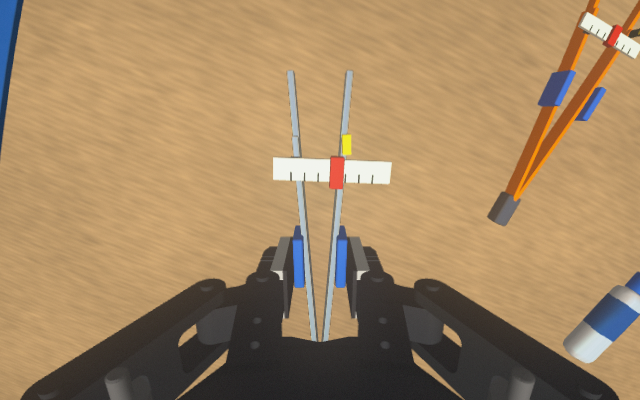

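Lifted level: underside about 0.096 m, rests still centred in the pads, same pose in hand. Move across to put the tips over the spot.

Emit:
{"method": "drive_tool", "body": {
  "moves": [
    [0,-0.3,0,0,0,0,-0.4],
    [0,-0.6,0,0,0,0,-0.4],
    [0.08,-1,0,0,0,0,-0.4],
    [0.08,-1,0,0,0,0,-0.4],
    [0.08,-1,0,0,0,0,-0.4],
    [0.08,-1,0,0,0,0,-0.4],
    [0.08,-1,0,0,0,0,-0.4],
    [0.08,-1,0,0,0,0,-0.4],
    [0.08,-1,0,0,0,0,-0.4],
    [0.08,-1,0,0,0,0,-0.4],
    [0.1,-1,0,0,0,0,-0.4],
    [0.1,-1,0,0,0,0,-0.4],
    [0.1,-1,0,0,0,0,-0.4],
    [0.1,-1,0,0,0,0,-0.4],
    [0.1,-1,0,0,0,0,-0.4],
    [0.1,-1,0,0,0,0,-0.4],
    [0,-0.7,0,0,0,0,-0.4],
    [0,-0.4,0,0,0,0,-0.4],
    [0,-0.2,0,0,0,0,-0.4],
    [0,0,0,0,0,0,-0.4]
  ]
}}

```text
time: 12.35
position: [0.4634, 0.1356, 0.1033]
tool_rot: [180.0, 0.0, 23.0]
contact_force: [0.2, -0.2, -1.4]
width: 0.0259
gripper_force: 5.1
```

```bash
python3 - <<'E'
from h import *
c,T,im,d,s=look('w5')
# spot in wrist; tips
b=blobs(im,masks(im)['white'],(0,150,200,450),100); 
for p,a in b: print('white',p,a,at_z(c,T,[p],.006)[0].round(4))
P=at_z(c,T,[(290.5,72),(349.5,72)],s['position'][2]+.002); print('tips',P.round(4),'mid-spot',(P.mean(0)[:2]-[.540,.169]).round(4))
E
```

```text
12.35 [0.4634 0.1356 0.1033] [179.99   0.    22.96] w 0.0259 F 5.1 [ 0.2 -0.2 -1.4]
blue [284.91 188.59] 3470 world [0.4607 0.165  0.0065] tool [ 0.009  -0.0281  0.0969]
blue [319.42 132.27] 1934 world [0.5131 0.1565 0.0064] tool [0.054  0.0001 0.0969]
blue [362.37 126.45] 1558 world [0.5302 0.1276 0.0062] tool [0.0584 0.0333 0.0971]
blue [377.42 154.33] 57 world [0.5152 0.1076 0.0066] tool [0.0368 0.046  0.0968]
blue [318.92 219.91] 1972 world [0.4464 0.1288 0.0063] tool [-0.0183 -0.0005  0.097 ]
blue [351.07 222.15] 1928 world [0.4551 0.1031 0.0063] tool [-0.0203  0.0266  0.097 ]
red [336.32 172.5 ] 414 world [0.5068 0.146  0.1179] tool [ 0.0441  0.0073 -0.0146]
white [431.72   8.4 ] 486 [0.6253 0.1166 0.006 ]
white [410.89  62.93] 256 [0.5863 0.1138 0.006 ]
white [292.99 109.56] 508 [0.521  0.1817 0.006 ]
white [319.57  92.57] 1377 [0.5403 0.1678 0.006 ]
white [346.59 102.15] 422 [0.5419 0.1462 0.006 ]
tips [[0.5379 0.1807 0.1053]
 [0.5479 0.157  0.1053]] mid-spot [ 0.0029 -0.0002]
```

View pics/w5.png

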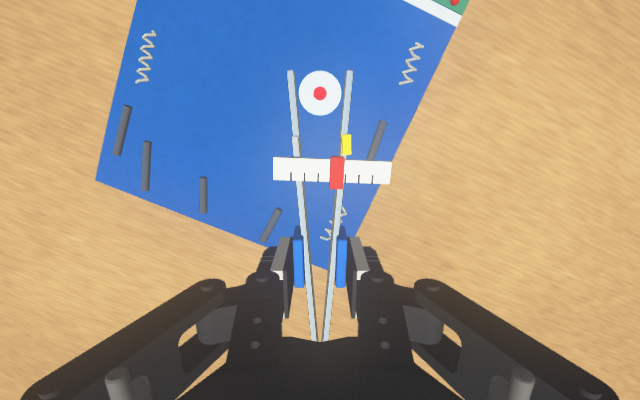

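The tips straddle the white spot (320,93), within about 3 mm of centred, and the pointer is about 3 mm short of the rider. Descend, then squeeze slowly.

Emit:
{"method": "drive_tool", "body": {
  "moves": [
    [0,0,0.3,0,0,0,-0.4],
    [0,0,0.6,0,0,0,-0.4],
    [0,0,0.6,0,0,0,-0.4],
    [0,0,0.4,0,0,0,-0.4],
    [0,0,0.3,0,0,0,-0.4],
    [0,0,0,0,0,0,-0.41],
    [0,0,0,0,0,0,-0.42],
    [0,0,0,0,0,0,-0.43],
    [0,0,0,0,0,0,-0.44],
    [0,0,0,0,0,0,-0.45],
    [0,0,0,0,0,0,-0.45],
    [0,0,0,0,0,0,-0.45]
  ]
}}

```text
time: 13.9
position: [0.4634, 0.1356, 0.0593]
tool_rot: [180.0, 0.0, 23.0]
contact_force: [0.3, -0.2, -0.8]
width: 0.0233
gripper_force: 6.2
```

```bash
cat > gap.py <<'E'
from h import *
import sys
c,T,im,d,s=look(sys.argv[1])
Ti=np.linalg.inv(T0(s)); h=cv2.cvtColor(im,cv2.COLOR_BGR2HSV)
M=masks(im)
def tool(uv,tz): # intersect ray with tool plane z=tz
    return (at_z(c,T,uv,s['position'][2]-tz)@Ti[:3,:3].T+Ti[:3,3])[:,:2]
pick=lambda k:max(blobs(im,M[k],(130,200,300,380),15),key=lambda t:t[1])[0] if k=='red' else max(blobs(im,M[k],(110,170,300,380),15),key=lambda t:t[1])[0]
r,y=pick('red'),pick('yel')
low=((h[...,1]<70)&(h[...,2]>150)).astype(np.uint8)
roi=np.zeros_like(low); roi[152:192,265:400]=(low|M['red'])[152:192,265:400]
roi=cv2.morphologyEx(roi,cv2.MORPH_OPEN,np.ones((9,9),np.uint8))
cnt=max(cv2.findContours(roi,0,1)[0],key=cv2.contourArea); rr=cv2.minAreaRect(cnt); box=cv2.boxPoints(rr)
box=box[np.argsort(box[:,0])]; e=tool([box[:2].mean(0),box[2:].mean(0)],-.0145)
u=e[1]-e[0]; print('bar',rr,'len',np.linalg.norm(u).round(4)); u/=np.linalg.norm(u)
R_=tool([r],-.0145)[0]; Y=tool([y],-.0205)[0]
print('rider',R_.round(4),'pointer',Y.round(4),'pointer-rider along -y (mm):',1e3*(Y-R_)@u,'rider y',-1e3*(R_-e.mean(0))@u)
g=cv2.resize(im[40:290,250:410],None,fx=2.4,fy=2.4,interpolation=cv2.INTER_CUBIC); cv2.imwrite(f"pics/{sys.argv[1]}c.png",g)
E
python3 gap.py w6
```

```text
13.9 [0.4634 0.1356 0.0593] [180.     0.    22.96] w 0.0233 F 6.19 [ 0.3 -0.2 -0.8]
blue [285.82 187.55] 4070 world [0.4738 0.1643 0.0065] tool [ 0.0208 -0.0223  0.0528]
blue [362.6  129.49] 2056 world [0.5279 0.1333 0.007 ] tool [0.0585 0.0273 0.0523]
blue [319.54 134.65] 1506 world [0.5144 0.157  0.0069] tool [0.0553 0.0002 0.0525]
blue [319.33 228.94] 2031 world [0.4554 0.1323 0.0068] tool [-0.0087 -0.0001  0.0525]
blue [353.26 227.21] 2807 world [0.4656 0.1112 0.0068] tool [-0.0074  0.0233  0.0525]
red [339.54 172.93] 406 world [0.5072 0.1447 0.0739] tool [ 0.0439  0.0087 -0.0146]Traceback (most recent call last):
  File "gap.py", line 9, in <module>
    r,y=pick('red'),pick('yel')
                    ~~~~^^^^^^^
  File "gap.py", line 8, in <lambda>
    pick=lambda k:max(blobs(im,M[k],(130,200,300,380),15),key=lambda t:t[1])[0] if k=='red' else max(blobs(im,M[k],(110,170,300,380),15),key=lambda t:t[1])[0]
                                                                                                 ~~~^^^^^^^^^^^^^^^^^^^^^^^^^^^^^^^^^^^^^^^^^^^^^^^^^^^^^^^
ValueError: max() iterable argument is empty
```

```bash
sed -i "s/yel=((r>130)&(g>110)&(b<60))/yel=((h[...,0]>22)\&(h[...,0]<38)\&(h[...,1]>150)\&(r>110))/" h.py; python3 gap.py w7 | grep -v blue
```

```text
13.95 [0.4634 0.1356 0.0593] [180.     0.    22.97] w 0.0235 F 6.19 [ 0.2  0.5 -0.6]
red [339.55 172.97] 405 world [0.507  0.1446 0.0732] tool [ 0.0437  0.0088 -0.0139]
yel [342.31 143.97] 153 world [0.5192 0.1492 0.0785] tool [ 0.0567  0.0093 -0.0192]
bar ((310.86639404296875, 172.4493408203125), (70.27546691894531, 30.24440574645996), 1.1017061471939087) len 0.0303
rider [0.0438 0.0087] pointer [0.0568 0.0092] pointer-rider along -y (mm): 0.23533471709323167 rider y -12.356772690334244
```

View pics/w7c.png

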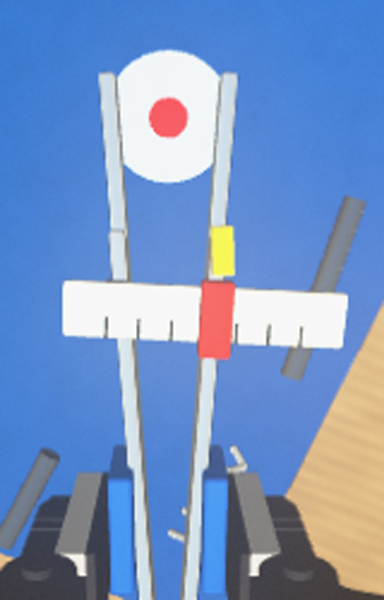

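The yellow pointer (222,250) sits directly ahead of the red rider (216,318) along the tweezers' axis. With the bar's tilt of about 0.05 taken in, the offset is about 0 to 0.2 mm. Hold for over two seconds.

Emit:
{"method": "drive_tool", "body": {
  "moves": [
    [0,0,0,0,0,0,-0.45],
    [0,0,0,0,0,0,-0.45],
    [0,0,0,0,0,0,-0.45],
    [0,0,0,0,0,0,-0.45],
    [0,0,0,0,0,0,-0.45],
    [0,0,0,0,0,0,-0.45],
    [0,0,0,0,0,0,-0.45],
    [0,0,0,0,0,0,-0.45],
    [0,0,0,0,0,0,-0.45],
    [0,0,0,0,0,0,-0.45],
    [0,0,0,0,0,0,-0.45],
    [0,0,0,0,0,0,-0.45],
    [0,0,0,0,0,0,-0.45],
    [0,0,0,0,0,0,-0.45],
    [0,0,0,0,0,0,-0.45],
    [0,0,0,0,0,0,-0.45],
    [0,0,0,0,0,0,-0.45],
    [0,0,0,0,0,0,-0.45],
    [0,0,0,0,0,0,-0.45],
    [0,0,0,0,0,0,-0.45]
  ]
}}

```text
time: 16.5
position: [0.4633, 0.1356, 0.0593]
tool_rot: [180.0, 0.0, 23.0]
contact_force: [-0.0, 0.7, -0.7]
width: 0.0233
gripper_force: 6.2
```

```bash
python3 gap.py w8 | grep -v blue; python3 -c "
from plant import env
print(env.hand_in())"
```

```text
16.5 [0.4633 0.1356 0.0593] [1.800e+02 1.000e-02 2.296e+01] w 0.0233 F 6.19 [-0.   0.7 -0.7]
red [339.54 172.93] 406 world [0.5071 0.1447 0.0736] tool [ 0.0438  0.0087 -0.0144]
yel [342.34 143.94] 154 world [0.5192 0.1491 0.0783] tool [ 0.0567  0.0094 -0.0191]
bar ((310.86639404296875, 172.4493408203125), (70.27546691894531, 30.24440574645996), 1.1017061471939087) len 0.0303
rider [0.0439 0.0087] pointer [0.0568 0.0093] pointer-rider along -y (mm): 0.25191315684797083 rider y -12.351718905905285
the job is handed in; nothing more can be done
None
```

I handed the job in with the tweezers held still about 5 cm above the spot and the pointer within about 0.3 mm of the rider's middle, held for over 2 s; the hand-in returned no verdict.

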